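# Shoot the safety bolt on the sharp-tool chest

### The arm

A 6-joint arm with a two-finger parallel gripper is mounted at the origin on the work surface. World frame = base frame: x ahead of the robot, y to its left, z up, the work surface at z = 0. Lengths are in m, angles in rad, forces in N, time in s.
With the tool pointing down it reaches from about 0.275 to 0.75 m from the base axis. Payload 10.2 kg.
Tool frame: the origin (TCP) lies midway between the tips of the shut fingers; the grasp point (between the pads) lies 19 mm behind it (ctrl.grip_point_offset is the distance from the TCP to the grasp point, in m); z points along the fingers, y is the line along which they close (so a half turn about z gives the same grasp; the last joint's range is limited). The gripper opens to 88 mm and grips with 3 to 60 N. Pads are 18 mm wide; open, the fingers measure 123 mm over their backs; the gripper's body (75 mm by 187 mm) begins 45 mm behind the grasp point.
Start: joints at [0.877, 0.313, 1.498, -0, 1.331, -0.223], TCP at [0.238, 0.468, 0.21] pointing down, gripper open.
Joint ranges: [-2.94, 2.94], [-0.97, 2.17], [0.19, 2.56], [-1.23, 4.37], [0.02, 3.11], [-2.88, 2.88]. Speed limits (rad/s): [2.39, 2.39, 3.01, 3.14, 3.14, 3.14].

### API

Orientations are given as a rotation vector (axis times angle).
In Python, from rig import ctrl, vision, job gives the robot as it stands.
- The arm moves only by the tool step_arm, never from a script. Its argument "deltas" is a list of rows, each a list of 5 numbers: the shift along the tool's x, y, z in cm, then the turn about the tool's z in degrees, then the finger opening in cm, from 0 to 8.81. A call has 1 to 10 rows; each row shifts and turns the commanded pose from where the row before left it, along the tool's axes as they then stand; what a row does not reach is not made up. A row lasts 1/8 s, in which the tool goes at most 62.5 mm and 10.7 degrees, less where a joint would pass 70% of its speed; a pose out of reach is approached as far as the arm can. A call with a gripper value outside its range is refused whole. The fingers move at their own pace and stop on an object; the grip force is fixed at half the most. Time passes only in rows, so rows that do not move let the fingers close. It gives the time, the measured TCP pose, the force, the opening and the grip force at its end, in the units of the state.
- ctrl.state(): the state, without advancing time (a new reading comes with each control period).
- vision.capture(name): name is "side" or "top"; returns the picture (420x560x3 uint8, red, green, blue); there is no depth.
- vision.camera_params(name): a dict with "intrinsics" (3x3 intrinsics, pixels), "xyz" and "attitude" of the camera in the world. Camera axes: x right, y up, looking along -z (the intrinsics and any distortion apply to the point x, -y, -z); pixel columns grow to the right and rows downward; lengths in m; the calibration is good to about 2 mm. A picture is of the moment at which its call begins. camera_params takes no time and is no camera call.
- job.sign_off(): hands the job in; it is judged then, once.
The state is a dict: "t": time; "joints": joint angles; "qd": joint speeds; "effort": joint torques, N m; "tcp_pos": TCP position; "ee_rot": TCP orientation; "wrist_force": force on the tool from outside, world axes, zero at the start; "moment": the same for the moment, N m; "gripper_width": finger opening in m; "finger_force": force on a finger pad.
Only numpy, scipy, OpenCV 4.12 (cv2) and the standard library are available. Lean on these libraries where they do the work, as an engineer would, in place of code of your own. Each camera call takes 0.05 s, during which the arm holds its last target. There are 200 camera calls.

### The job

Bolt the plywood tool chest shut: with one fingertip press the bolt's spring safety catch (the hinged steel flap beside the bolt) down and keep it held down, while the other fingertip pushes the bolt's knob to the left, towards the other lid, until the bolt is fully home in the steel keep there. Only when it is home let go, so that the catch springs up and locks it, and end with the hand clear. Nothing needs gripping or lifting: leave everything that stands on and around the chest where it is.

Things in the scene. Friction and masses are not known exactly. Their poses are not given: they have to be found in the camera images.
- chest: Plywood sharp-tool chest, fixed, 280 mm deep (own x), 500 wide (own y), 115 tall. Origin: centre of its underside; x points away from the robot, y left, z up. Two closed lid flaps, tops at 115 mm, meet at its y = 0. Slide bolt and catch sit on the right lid, the keep on the left lid. The bolt's centre line runs along chest y at chest x = -45 mm. Heights above lids: bar 19 mm, guides 23, knob 59.
- bolt (a joint): Bolt travel (m) along the chest's +y: starts drawn back, 0 to 0.010; 0.050 is fully home against a stop, its end through the keep. Flat bar with 3 teeth on its near edge; friction 2 N. With the catch up the nose between the teeth blocks it at 0.011, and catches it again near 0.023 and 0.037 if let go part-way. From 0.049 the catch can rise behind the last tooth and locks it home.
- knob_top (a point): Centre of the top of the bolt's knob: an upright steel post 16 mm in diameter, 40 mm tall, standing on the bar and moving with it along the chest's +y. The top is 59 mm above the lids.
- catch (a joint): Spring safety catch, angle (rad): 0 up (flap level, bolt blocked), 0.18 fully down on its stop; its nose is clear of the teeth from 0.09. A flat steel flap on the robot's side of the bolt, 104 mm long (along chest y), 46 mm wide, its top 35.5 mm above the lids; it hinges on its near edge and the free edge beside the bolt goes down. Springs up when let go.
- catch_press (a point): Point on the flap's flat top, mid-length, 34 mm towards the robot from the bolt's centre line, 16 mm inside the free edge; moves with the flap. Pressed here it takes 3 N to start and 7 N fully down, 5.8 mm lower; the teeth are clear about 3 mm lower. A fingertip can press anywhere along the flap and slide along it. Along +y the knob's axis is at -7 mm from here (bolt at 0) to +43 mm (home).
- catch_hinge (a point): Middle of the catch flap's hinge axis, which runs along chest y, 66 mm towards the robot from the bolt's centre line, 34 mm above the lids. Fixed brackets 12 x 4 mm stand at both ends of the hinge, 58 mm either side of this point, 38 mm tall.
- keep (a point): Centre of the top of the keep: steel staple on the left lid that the bolt's end enters, 16 mm long in y, 29 mm wide, 22.5 mm tall; on the bolt's centre line, 110 mm towards chest +y from the catch's middle. Two guides like it hold the bar 60 mm behind and 62 mm ahead of the catch's middle.
- tesserae_bowl: bystander: white ceramic bowl of loose mosaic chips, 86 mm wide, 38 mm tall, standing on the far part of the chest's right lid; origin: centre of its underside
- clay_tile: bystander: flat terracotta tile 72 x 72 x 10 mm lying on the near part of the chest's left lid; origin: centre of its underside
- putty_knife: bystander: putty knife 200 mm long lying on the far part of the chest's left lid; its own x runs from handle to blade
- mould_frame: bystander: bottomless wooden mould frame 190 x 140 x 32 mm on the table to the left of the chest; origin: centre of its underside
- mug: bystander: blue ceramic mug, 76 mm wide, 90 mm tall, on the table to the left; origin: centre of its underside
- plaster_mould: bystander: two-part plaster mould, two slabs bound as one block 130 x 110 x 60 mm, on the table to the right; origin: centre of its underside
- glue_bottle: bystander: white plastic bottle with a cap, 60 mm wide, 170 mm tall, on the table to the right; origin: centre of its underside

How it is judged:
By the outcome, as a careful person would: the job done as asked, in the order asked, and still so for the second after the job is handed in, with the robot touching nothing.
It also fails if it takes over 32 s, if anything falls off the work surface, if the arm or the gripper's body presses on something with over 40 N, if the wrist force passes 120 N, or if a joint passes its speed limit or range.

## Working session

There is one attempt and no reset: what is moved stays moved. The work goes in short steps, Python scripts to look and compute and a tool call to move; the robot and the scene stay as the last step left them, time stands still between calls to the robot, and variables do not carry over. Pictures are saved under pics/ and viewed, at most 10 in all, crops included, and the job is handed in when it is done.

Besides the shell and the picture viewer there is one more tool, called after "Call:" as name([rows], argument=value, ...), one row to a line, values as JSON. step_arm: Moves the arm, as the interface text tells. Its arguments: {"type":"object","properties":{"deltas":{"type":"array","items":{"type":"array","items":{"type":"number"}}}},"required":["deltas"]}

```bash
mkdir -p pics
cat > h.py <<'E'
import numpy as np, cv2
from scipy.spatial.transform import Rotation as R
from rig import ctrl, vision, job
def cam(n):
    p=vision.camera_params(n); a=np.array(p["attitude"],float)
    M=a if a.shape==(3,3) else (R.from_rotvec(a).as_matrix() if a.size==3 else R.from_quat(a).as_matrix())
    return np.array(p["intrinsics"]),np.array(p["xyz"]),M,p
def ray(n,u,v):
    K,c,M,_=cam(n); d=np.linalg.solve(K,[u,v,1]); return c,M@(d*[1,-1,-1])
def onz(n,u,v,z):
    c,d=ray(n,u,v); return c+d*(z-c[2])/d[2]
def proj(n,P):
    K,c,M,_=cam(n); q=(M.T@(np.array(P)-c))*[1,-1,-1]; q=K@q; return q[:2]/q[2]
def save(n,f,crop=None,s=1):
    im=vision.capture(n)
    if crop: a,b,c,d=crop; im=im[b:d,a:c]
    im=cv2.resize(im,None,fx=s,fy=s,interpolation=cv2.INTER_CUBIC); cv2.imwrite(f,im[:,:,::-1])
E
python3 - <<'E'
from h import *
for n in("side","top"):
    save(n,f"pics/{n}0.png"); print(cam(n)[3])
s=ctrl.state();print(s)
E
```

```text
{'intrinsics': array([[501.34849471,   0.        , 284.6849416 ],
       [  0.        , 501.34849471, 203.23245997],
       [  0.        ,   0.        ,   1.        ]]), 'xyz': array([-0.14611793, -1.11649122,  1.06609517]), 'attitude': array([ 0.92048667, -0.27069611, -0.50820466])}
{'intrinsics': array([[436.29550134,   0.        , 288.01582532],
       [  0.        , 436.29550134, 206.207955  ],
       [  0.        ,   0.        ,   1.        ]]), 'xyz': array([0.39879014, 0.01158691, 1.56546506]), 'attitude': array([ 0.09651939, -0.07067711, -1.57484301])}
{'t': 0.1, 'joints': array([ 8.76575561e-01,  3.13402957e-01,  1.49833004e+00,  6.28430107e-06,
        1.33099993e+00, -2.23353385e-01]), 'qd': array([-0.00158279, -0.00226134, -0.00226545, -0.00168455, -0.00200674,
       -0.00029285]), 'effort': array([ 3.90914196e-03, -4.02807283e+01, -2.52643615e+01,  6.96688564e-02,
        3.41906701e-02, -6.98898270e-05]), 'tcp_pos': array([0.23800038, 0.46768313, 0.20932545]), 'ee_rot': array([-7.32705892e-01, -3.05442906e+00,  1.60141390e-03]), 'wrist_force': array([ 0.0134987 ,  0.24855317, -0.22437746]), 'moment': array([-0.02350873,  0.00839072,  0.03238432]), 'finger_force': 0.0, 'gripper_width': 0.08834690030349544}
```

View pics/side0.png

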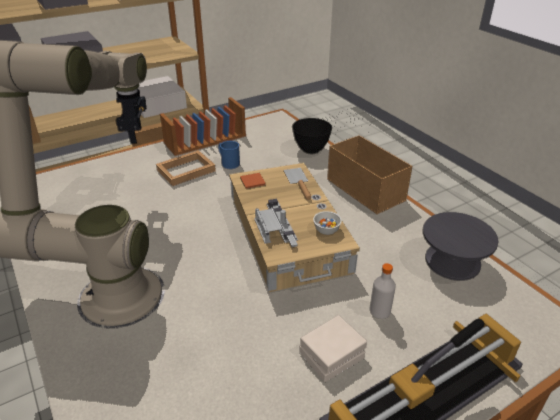

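View pics/top0.png

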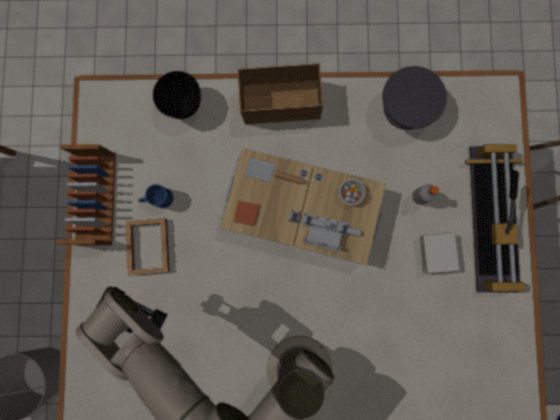

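The chest appears in the top view at columns 223–385 and rows 150–265, rotated about 10°. The bolt runs from (292,215) to (362,232), and the flap is at about (322,237). In the side view the bolt is at about (275,220). I'll zoom in on both.

Run:
```python
from h import *
save("top","pics/t1.png",(215,140,395,275),4.4)
save("side","pics/s1.png",(220,155,360,290),4.4)
```

```text
(no output)
```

View pics/t1.png

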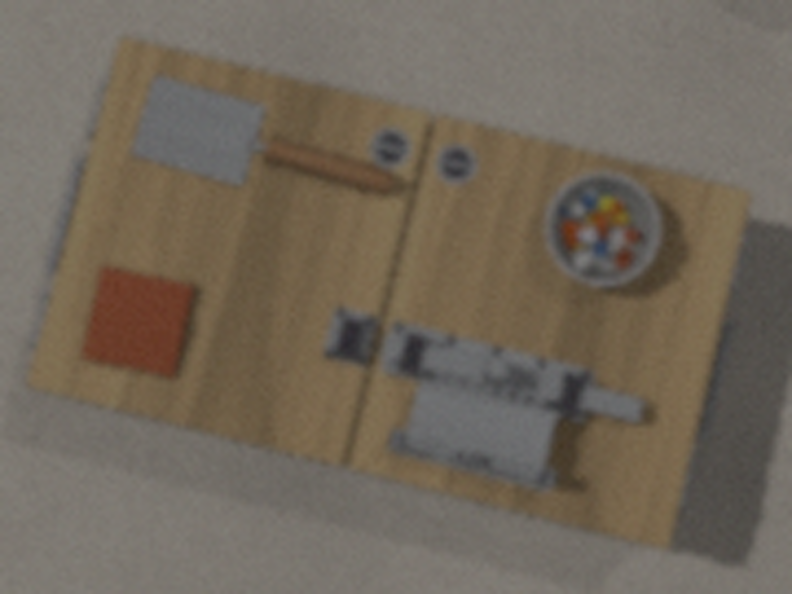

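View pics/s1.png

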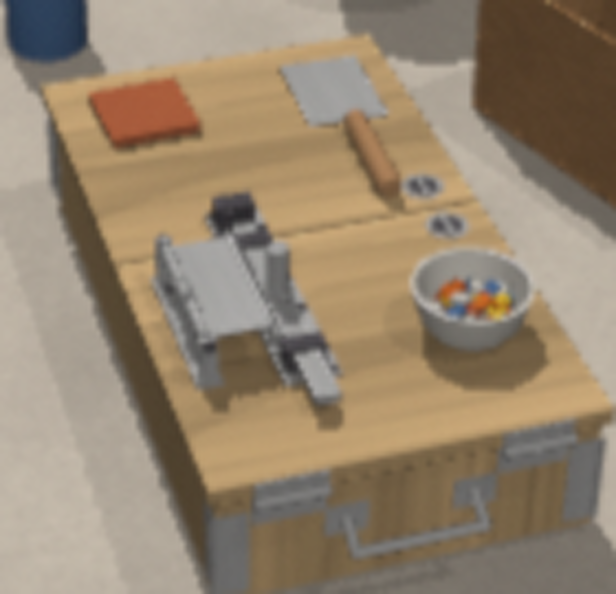

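The top crop shows the lid corners at (122,37), (748,188), (672,547) and (28,385), and the knob near (520,375). In the side crop the knob top is at about (277,247).

```bash
cat >> h.py <<'E'
def un(x,y,o): return (x+.5)/4.4-.5+o[0],(y+.5)/4.4-.5+o[1]
E
python3 - <<'E'
from h import *
o=(215,140); s=(220,155)
C=np.array([onz("top",*un(x,y,o),.115) for x,y in[(122,37),(748,188),(672,547),(28,385)]])[:,:2]
D=np.array([onz("side",*un(x,y,s),.115) for x,y in[(370,37),(607,412),(212,492),(45,88)]])[:,:2]
L=np.array([(.14,.25),(.14,-.25),(-.14,-.25),(-.14,.25)])
def fit(C):
    H=L.T@(C-C.mean(0)); U,S,V=np.linalg.svd(H); Rm=(U@V).T
    print(C.mean(0),np.degrees(np.arctan2(Rm[1,0],Rm[0,0])), np.round((C-C.mean(0)-L@Rm.T)*1000,1).tolist())
    return C.mean(0),Rm
fits=[fit(C),fit(D)]
c,Rm=fit((C+D)/2)
w=lambda p:c+Rm@np.array(p)
loc=lambda P:Rm.T@(P[:2]-c)
# keep centre top crop (352,337) z=.1375; side keep (240,222)?; guides top (412,352),(572,390) z=.138
for P in[(352,337,.1375),(412,352,.138),(572,390,.138),(480,425,.1505),(520,375,.174)]: print("top",P,loc(onz("top",*un(*P[:2],o),P[2])))
print("side knob",loc(onz("side",*un(277,247,s),.174)))
for P in[(236,203,.1375),(298,345,.138),(207,287,.1505)]: print("side",P,loc(onz("side",*un(*P[:2],s),P[2])))
E
```

```text
[ 0.55797724 -0.01635787] -14.224387668764967 [[-1.5, -2.2], [-0.2, 4.1], [0.3, -0.5], [1.4, -1.3]]
[ 0.55484874 -0.02092289] -14.770423986784259 [[-2.2, -1.3], [-4.5, 4.3], [5.3, 1.4], [1.3, -4.4]]
[ 0.55641299 -0.01864038] -14.496332485567104 [[-1.8, -1.8], [-2.4, 4.2], [2.8, 0.5], [1.4, -2.9]]
top (352, 337, 0.1375) [-0.04498461  0.02127112]
top (412, 352, 0.138) [-0.04497807 -0.02481048]
top (572, 390, 0.138) [-0.04340936 -0.14671276]
top (480, 425, 0.1505) [-0.08597624 -0.08606792]
top (520, 375, 0.174) [-0.04498182 -0.10428984]
side knob [-0.04587922 -0.08968271]
side (236, 203, 0.1375) [-0.04392529  0.01717187]
side (298, 345, 0.138) [-0.05022039 -0.15213681]
side (207, 287, 0.1505) [-0.09545513 -0.08945507]
```

Call:
step_arm([
  [0,0,0,9.7,2],
  [0,0,0,9.7,2],
  [0,0,0,9.7,2],
  [0,0,0,9.7,2],
  [0,0,0,9.7,2],
  [0,0,0,9.7,2],
  [0,0,0,9.7,2],
  [0,0,0,9.6,2],
])

```text
t: 1.2
tcp_pos: [0.2381, 0.4678, 0.2096]
ee_rot: [2.489, 1.917, -0.001]
wrist_force: [0.4, -0.3, -0.4]
gripper_width: 0.0201
finger_force: 0.0
```

```bash
cat >> h.py <<'E'
a=np.radians(-14.5); Rc=np.array([[np.cos(a),-np.sin(a)],[np.sin(a),np.cos(a)]]); c0=np.array([.5564,-.0186])
def rep(goal=None):
    s=ctrl.state(); p=s["tcp_pos"]; M=R.from_rotvec(s["ee_rot"]).as_matrix()
    print("t",s["t"],"chest",np.round((Rc.T@(p[:2]-c0))*1000,1),"z above lid",round((p[2]-.115)*1000,1),"F chest",np.round(Rc.T@s["wrist_force"][:2],1),round(s["wrist_force"][2],1),"w",s["gripper_width"],"yaw ty",np.degrees(np.arctan2(M[1,1],M[0,1])))
    if goal is not None:
        g=np.append(c0+Rc@np.array(goal[:2]),.115+goal[2]); print("tool delta cm",np.round(M.T@(g-p)*100,2))
E
python3 -c "
from h import *
rep((-.062,-.1215,.085))"
```

```text
t 1.2 chest [-429.9  391.2] z above lid 94.6 F chest [ 0.5 -0.2] -0.4 w 0.02009918900883006 yaw ty -14.794001419415086
tool delta cm [-51.08  37.06   0.98]
```

Call:
step_arm([
  [-3.4,2.47,0,0,2],
  [-3.4,2.47,0,0,2],
  [-3.4,2.47,0,0,2],
  [-3.4,2.47,0,0,2],
  [-3.4,2.47,0,0,2],
  [-3.4,2.47,0,0,2],
  [-3.4,2.47,0,0,2],
  [-3.4,2.47,0,0,2],
  [-3.4,2.47,0,0,2],
  [-3.4,2.47,0,0,2],
])

```text
t: 2.45
tcp_pos: [0.3926, 0.0756, 0.2099]
ee_rot: [2.484, 1.924, 0.0]
wrist_force: [0.8, 0.9, -0.7]
gripper_width: 0.0201
finger_force: 0.0
```

Call:
step_arm([
  [-3.4,2.47,0,0,2],
  [-3.4,2.47,0,0,2],
  [-3.4,2.47,0,0,2],
  [-3.4,2.47,0,0,2],
  [-3.4,2.47,0,0,2],
  [0,0,0.5,0,2],
  [0,0,0.5,0,2],
  [0,0,0,0,2],
])

```text
t: 3.45
tcp_pos: [0.469, -0.1175, 0.1995]
ee_rot: [-2.482, -1.925, 0.0]
wrist_force: [0.1, -0.4, 0.9]
gripper_width: 0.0201
finger_force: 0.0
```

```bash
python3 -c "
from h import *
rep((-.062,-.1215,.085))
save('side','pics/s2.png',(220,155,360,290),4.4)"
```

```text
t 3.45 chest [ -59.9 -117.6] z above lid 84.5 F chest [ 0.2 -0.3] 0.9 w 0.020073510699004583 yaw ty -14.408559012396768
tool delta cm [-0.39 -0.21 -0.05]
```

View pics/s2.png

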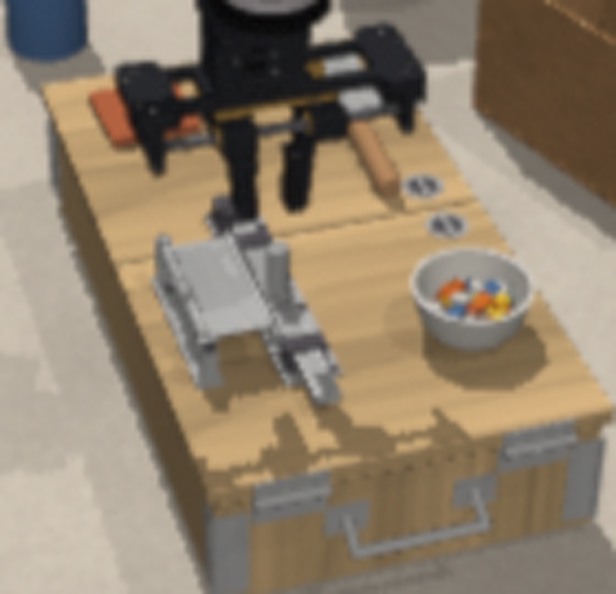

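The gripper hangs above the bolt with its fingertips at crop (245,212) and (297,205). I'll measure the tips in the same view to get a position relative to the knob.

```bash
python3 -c "
from h import *
for q in [(245,212),(297,205)]:
    P=onz('side',*un(*q,(220,155)),.1995); print(Rc.T@(P[:2]-c0)*1000)
im=vision.capture('top')[140:275,215:395]; cv2.imwrite('pics/t2.png',cv2.resize(im,None,fx=4.4,fy=4.4,interpolation=cv2.INTER_CUBIC)[:,:,::-1])"
```

```text
[-65.14490647 -78.51445099]
[-29.08729124 -80.76725991]
```

View pics/t2.png

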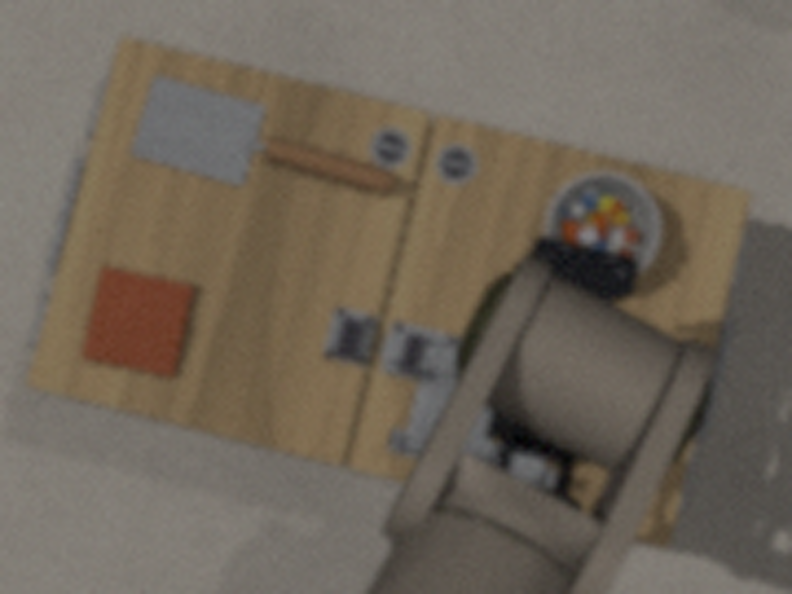

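```bash
python3 -c "
from h import *
p=ctrl.state()['tcp_pos'];print(p)
for z in (.17,.1995,.22,.23,.24,.26,.29):
    u=proj('side',(p[0],p[1],z)); print(z,(u-[220,155]+.5)*4.4-.5)
for y in (-.019,.019):
    q=c0+Rc@(Rc.T@(p[:2]-c0)+[y,0]); print((proj('side',(*q,.1995))-[220,155]+.5)*4.4-.5)
u=proj('side',(.238,.4677,.2093));print('start tcp in side0',u)
"
```

```text
[ 0.46931001 -0.11776238  0.20002876]
0.17 [269.82432031 279.23634948]
0.1995 [270.0204726  243.75988189]
0.22 [270.1595299  218.60972114]
0.23 [270.22820031 206.18986315]
0.24 [270.297429   193.66903416]
0.26 [270.43758867 168.31949752]
0.29 [270.65218983 129.50633404]
[242.44002587 248.66005136]
[297.42440254 238.89107386]
start tcp in side0 [137.36997111 142.97870176]
```

```bash
python3 -c "
import cv2,numpy as np
from h import *
a=cv2.imread('pics/side0.png')[:,:,::-1].astype(int); b=vision.capture('side').astype(int)
d=np.abs(a-b).max(2)
print('cols 268..292, rows 190..220')
for r in range(190,222): print(r,' '.join('%3d'%v for v in d[r,268:294]))
print(ctrl.grip_point_offset, R.from_rotvec(ctrl.state()['ee_rot']).as_matrix().round(3))
"
```

```text
cols 268..292, rows 190..220
190  10   2  51 101 130 133 135 137 136 119  50   3   9  11   9   5  61 119 129 134 140 144 135  84   6  11
191  10   8  15  66 118 138 138 137 138 126  72   5  10  10  11   5  62 124 142 146 149 151 132  63   4  11
192  11  12   4  46 107 137 137 136 134 134  94   9   9  12  11   4  70 135 153 154 154 154 125  44   2  11
193  11  10   6  37 101 136 139 140 141 138  94   9   9  12  11   5  80 144 156 155 154 154 127  45   2  10
194  11  11   7  24  94 138 148 148 150 143  87   8  11  13   9  22  96 150 156 154 153 154 121  34   3  10
195  11  11   9  15  89 144 155 155 153 138  74   5  11  12   9  24  95 147 155 150 153 148 105  13   9  12
196  12  13  10   2  78 143 155 156 153 138  72   6  11  11   8  25  95 147 154 152 154 148  97   9  10  12
197  12  11  12   5  72 137 149 148 141 134  72   5  11  12   9  25  98 152 159 157 159 152 100   8  11  13
198  11  10  10   5  58 112 126 121 120 133  82   7  11  12   9  25 102 157 163 163 166 153  93   9  10  12
199  11   9   9   5  36  61  67  65  75 130 108  10  11  14   9  24 101 156 165 162 163 140  67   4
[... 1764 characters left out ...]
   1   1   1   1   2   2   2   5   7   6   5   3  11  12  12  12  12  13  13  11
217   4   2   3   1   5   7   1   1   2   1   0   2   0   5   9   5   3   4  11  13  12  12  13  13  13  12
218   3   3   3   2   2   2   3   3   2   2   1   1   1   6   8   6   3   3  10  12  13  11  13  11  12  12
219   3   3   2   2   2   3   2   2   1   3   1   3   4   6   8   4   3   2   8  12  14  14  12  12  13  13
220   2   2   2   2   3   3   3   3   2   1   4   9   8   8   6   3   2   2   8  12  12  12  13  12  10  11
221   1   2   4   2   3   2   2   2   1   5  11   8   8   5   5   3   0   2   8  11  12  12  12  11  12  12
0.0187 [[ 0.249  0.968  0.   ]
 [ 0.968 -0.249 -0.   ]
 [-0.     0.    -1.   ]]
```

Call:
step_arm([
  [-0.5,-0.2,0.5,0,2],
  [0,0,1,0,2],
  [0,0,1,0,2],
  [0,0,1,0,2],
  [0,0,0.5,0,2],
  [0,0,0,0,2],
])

```text
t: 4.35
tcp_pos: [0.4662, -0.1228, 0.1595]
ee_rot: [-2.483, -1.924, 0.0]
wrist_force: [-0.2, -0.1, -0.1]
gripper_width: 0.0198
finger_force: 0.0
```

```bash
python3 -c "
from h import *
rep()
save('side','pics/s3.png',(220,155,360,290),4.4)"
```

```text
t 4.35 chest [ -61.3 -123.5] z above lid 44.5 F chest [-0.1 -0.1] -0.1 w 0.019778151259744324 yaw ty -14.473619363919573
```

View pics/s3.png

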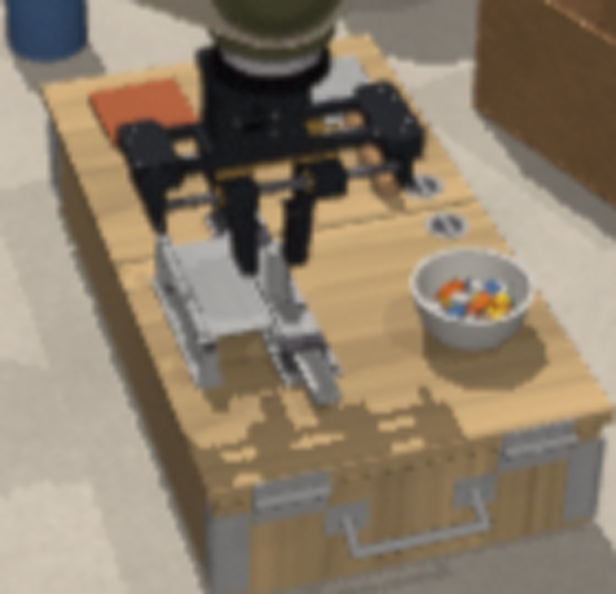

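Both fingertips again appear about 33 crop pixels higher than the TCP projects: the tips' midpoint is at (272,265). I'll check against the top view whether that is a height offset or a sideways one.

```bash
python3 -c "
from h import *
P=(.4693,-.1178)
for z in (.25,.3,.35): print(z,(proj('top',(*P,z))-[215,140]+.5)*4.4-.5)
# direct pixels: knob top zone in side now vs before
a=cv2.imread('pics/side0.png')[:,:,::-1].astype(int); b=vision.capture('side').astype(int)
d=np.abs(a-b).max(2)
for r in range(200,226): print(r,' '.join('%3d'%v for v in d[r,268:294]))
g=b.sum(2)//3
for r in range(206,226): print(r,' '.join('%3d'%v for v in g[r,272:294]))
"
```

```text
0.25 [543.71520769 393.33747625]
0.3 [551.13033419 389.22343563]
0.35 [559.1528092  384.77242754]
200  59  38  43  48  58  53  53  52  57 100 106  15   6  10   8  20  82 112 141 162 163 162 160 130  75  57
201  34  46  47  46  46  44  46  41  42  63  92   7  11  12  10  15  92 151 166 167 167 167 157  97  14   5
202   1  23  31  37  39  32  26  25  21  45  70   9  10  12  13   3  79 151 167 167 170 170 152  81   6  13
203   6   2  19  31  36  26  20  22  17  37  61  10  11  12  13   6  75 144 161 165 169 170 150  70   3  11
204   5   3   3  15  24  23  24  25  29  39  55   7  12  13  13   5  73 149 171 173 172 174 141  50   2  12
205   6   4   2   9  28  47  52  62  73  79  77   8   9  12  13   4  77 151 172 171 173 168 132  39   2  12
206   7   7   2   8  38  95 104 112 123 123  72   8   9  12  12   3  85 155 165 160 157 150 108  15   8  11
207  10   7   4   4  42 114 124 119 115 102  56   6   7  12   9  20  90 141 150 145 145 135  89   7  11  11
208   9   9   6   2  55  85  89  79  68  59  29   2   7   7   7  21  83 137 153 161 172 163 107   8  11  12
209  11  11  11   1  82  90  6
[... 2945 characters left out ...]
 129 108 109 109 101  95 142 160 162 163 162 163 162 162
219 162 163 163 163 160 160 123 144 128 110 109 109 100 103 150 164 164 164 164 162 161 159
220 163 163 164 164 163 163 136 139 129 111 110 110 101  98 133 164 165 162 161 157 155 154
221 163 162 164 165 164 160 158 119 123 111 107 108 102  96 128 166 166 159 157 155 154 153
222 164 163 163 164 165 165 163 130 120 108 102 105 105  99 116 162 168 159 155 154 154 155
223 165 164 163 164 166 165 162 157 122 119 108 100  95  88 104 143 152 152 155 156 157 159
224 166 165 164 164 166 166 167 165 147 142 113  98  95  93  97  98  96 122 153 157 156 156
225 166 166 165 164 164 167 166 164 167 127 119 103  96  94  95 100 105 132 158 157 155 153
```

Finger B cuts off the knob's right edge, so the fingers are nearer the camera than the knob. The xy position is right and the visible tips are simply higher than the TCP. I'll descend and feel for contact.

Call:
step_arm([
  [0,0,0.4,0,2],
  [0,0,0.3,0,2],
  [0,0,0.3,0,2],
  [0,0,0,0,2],
])

```text
t: 4.95
tcp_pos: [0.4661, -0.1228, 0.1496]
ee_rot: [-2.483, -1.924, 0.0]
wrist_force: [-0.4, 0.2, -0.5]
gripper_width: 0.0198
finger_force: 0.0
```

```bash
python3 -c "
from h import *
rep()"
```

```text
t 4.95 chest [ -61.3 -123.5] z above lid 34.6 F chest [-0.5  0.1] -0.5 w 0.01983060417542874 yaw ty -14.474959156182747
```

Call:
step_arm([
  [0,0,0.2,0,2],
  [0,0,0.2,0,2],
  [0,0,0,0,2],
])

```text
t: 5.32
tcp_pos: [0.4662, -0.1228, 0.1457]
ee_rot: [-2.483, -1.924, 0.0]
wrist_force: [0.1, 0.3, 0.2]
gripper_width: 0.0199
finger_force: 0.0
```

```bash
python3 -c "
from h import *
rep()
save('side','pics/s4.png',(245,175,315,235),8)"
```

```text
t 5.325 chest [ -61.2 -123.5] z above lid 30.7 F chest [0.  0.3] 0.2 w 0.01985698359607249 yaw ty -14.474649981930257
```

View pics/s4.png

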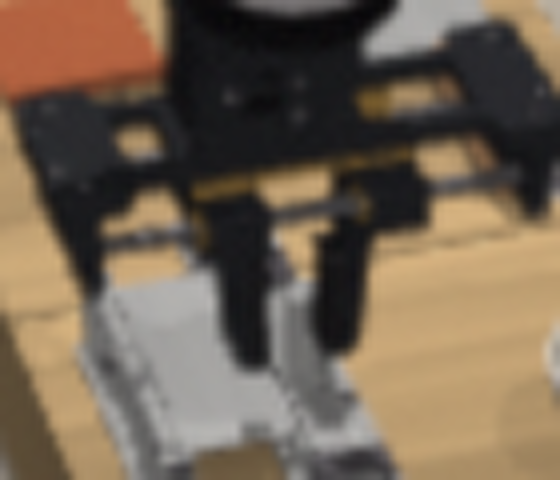

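No contact yet. Finger A is still above the flap and B is beside the knob at its near-camera side. I'll go on down.

Call:
step_arm([
  [0,0,0.4,0,2],
  [0,0,0.4,0,2],
  [0,0,0.4,0,2],
  [0,0,0,0,2],
])

```text
t: 5.88
tcp_pos: [0.4661, -0.1228, 0.1335]
ee_rot: [-2.483, -1.924, 0.0]
wrist_force: [-0.2, 1.0, 0.2]
gripper_width: 0.0198
finger_force: 0.0
```

Call:
step_arm([
  [0,0,0.2,0,2],
  [0,0,0.2,0,2],
  [0,0,0,0,2],
])

```text
t: 6.25
tcp_pos: [0.4662, -0.1229, 0.1297]
ee_rot: [-2.483, -1.924, 0.0]
wrist_force: [-0.0, -0.2, -0.3]
gripper_width: 0.0202
finger_force: 0.0
```

Call:
step_arm([
  [0,0,0.2,0,2],
  [0,0,0.1,0,2],
  [0,0,0,0,2],
])

```text
t: 6.62
tcp_pos: [0.4662, -0.1229, 0.1267]
ee_rot: [-2.483, -1.924, 0.0]
wrist_force: [-0.6, 0.9, 0.7]
gripper_width: 0.0202
finger_force: 0.0
```

Call:
step_arm([
  [0,0,0.2,0,2],
  [0,0,0,0,2],
])

```text
t: 6.88
tcp_pos: [0.4662, -0.1228, 0.1247]
ee_rot: [-2.483, -1.924, 0.0]
wrist_force: [0.7, -0.5, -0.1]
gripper_width: 0.0201
finger_force: 0.0
```

```bash
python3 -c "
from h import *
rep()
save('side','pics/s5.png',(245,175,315,235),8)"
```

```text
t 6.875 chest [ -61.3 -123.5] z above lid 9.7 F chest [ 0.8 -0.3] -0.1 w 0.020053931302103752 yaw ty -14.47462475989888
```

View pics/s5.png

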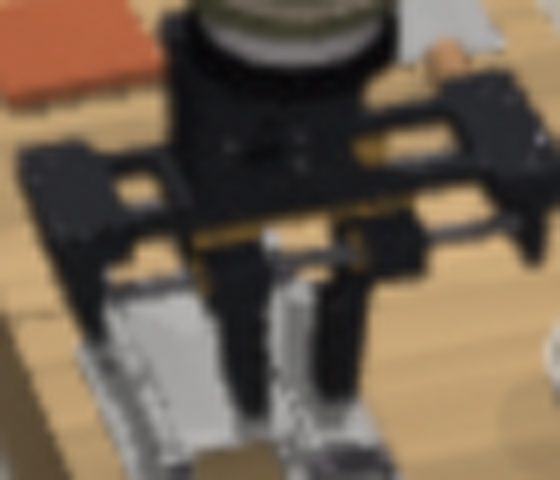

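Tip A is at (253,415), close above the flap's right part, and tip B is at (335,400). The knob shows between the fingers at (292,330).

```bash
python3 -c "
from h import *
for q in [(253,415),(335,402)]:
  for z in(.14,.15,.155,.16): print(q,z,Rc.T@(onz('side',(q[0]+.5)/8-.5+245,(q[1]+.5)/8-.5+175,z)[:2]-c0)*1000)
# flap right end corners from s1 crop (200,335),(268,320)
for q in [(202,335),(268,320)]: print('flap',Rc.T@(onz('side',*un(*q,(220,155)),.1505)[:2]-c0)*1000)
"
```

```text
(253, 415) 0.14 [ -73.39054971 -115.41128353]
(253, 415) 0.15 [ -76.97398835 -127.54185055]
(253, 415) 0.155 [ -78.76570767 -133.60713405]
(253, 415) 0.16 [ -80.55742699 -139.67241756]
(335, 402) 0.14 [ -41.82706172 -116.69382892]
(335, 402) 0.15 [ -45.75132373 -128.81054698]
(335, 402) 0.155 [ -47.71345474 -134.868906  ]
(335, 402) 0.16 [ -49.67558575 -140.92726503]
flap [-112.59433313 -138.622054  ]
flap [ -66.18038916 -135.88994423]
```

Call:
step_arm([
  [0,0,0.2,0,2],
  [0,0,0,0,2],
])

```text
t: 7.18
tcp_pos: [0.4661, -0.1228, 0.1226]
ee_rot: [-2.483, -1.924, 0.0]
wrist_force: [-0.4, 0.5, 0.5]
gripper_width: 0.0202
finger_force: 0.0
```

Call:
step_arm([
  [0,0,0.2,0,2],
  [0,0,0,0,2],
])

```text
t: 7.42
tcp_pos: [0.4663, -0.1229, 0.121]
ee_rot: [2.483, 1.924, 0.0]
wrist_force: [1.1, -0.3, 2.6]
gripper_width: 0.0199
finger_force: 1.5
```

Call:
step_arm([
  [0,0,0.2,0,2],
  [0,0,0,0,2],
])

```text
t: 7.68
tcp_pos: [0.4664, -0.123, 0.1189]
ee_rot: [2.483, 1.924, 0.0]
wrist_force: [-0.3, 0.3, 4.5]
gripper_width: 0.0201
finger_force: 2.2
```

Call:
step_arm([
  [0,0,0.15,0,2],
  [0,0,0,0,2],
])

```text
t: 7.92
tcp_pos: [0.4663, -0.1229, 0.1175]
ee_rot: [2.483, 1.924, 0.0]
wrist_force: [-0.2, 0.1, 6.0]
gripper_width: 0.0198
finger_force: 2.7
```

Call:
step_arm([
  [0,0,0.12,0,2],
  [0,0,0,0,2],
])

```text
t: 8.18
tcp_pos: [0.4662, -0.1229, 0.1163]
ee_rot: [2.484, 1.924, -0.0]
wrist_force: [-0.6, -0.6, 6.8]
gripper_width: 0.0203
finger_force: 3.1
```

Call:
step_arm([
  [0.4,0,0,0,2],
  [0.4,0,0,0,2],
  [0.4,0,0,0,2],
  [0,0,0,0,2],
])

```text
t: 8.68
tcp_pos: [0.4699, -0.1119, 0.1167]
ee_rot: [2.481, 1.923, 0.0]
wrist_force: [0.3, -2.8, 5.1]
gripper_width: 0.0199
finger_force: 3.0
```

```bash
python3 -c "
from h import *
rep()"
```

```text
t 8.675 chest [ -60.4 -112. ] z above lid 1.7 F chest [ 1.  -2.6] 5.1 w 0.019873781265584204 yaw ty -14.454745005006576
```

Call:
step_arm([
  [0,0,0.06,0,2],
  [0.3,0,0,0,2],
  [0.3,0,0,0,2],
  [0.3,0,0,0,2],
  [0.3,0,0,0,2],
  [0.3,0,0,0,2],
  [0,0,0,0,2],
])

```text
t: 9.55
tcp_pos: [0.4736, -0.0978, 0.1161]
ee_rot: [2.481, 1.922, -0.0]
wrist_force: [-0.4, -5.0, 5.5]
gripper_width: 0.02
finger_force: 3.6
```

```bash
python3 -c "
from h import *
rep()"
```

```text
t 9.55 chest [-60.3 -97.4] z above lid 1.1 F chest [ 0.9 -4.9] 5.5 w 0.01995947928307869 yaw ty -14.457460602947968
```

Call:
step_arm([
  [0.4,0,0,0,2],
  [0.4,0,0,0,2],
  [0.4,0,0,0,2],
  [0.4,0,0,0,2],
  [0.4,0,0,0,2],
  [0,0,0,0,2],
])

```text
t: 10.3
tcp_pos: [0.4787, -0.0783, 0.1161]
ee_rot: [2.481, 1.922, 0.0]
wrist_force: [0.4, -5.0, 5.2]
gripper_width: 0.0197
finger_force: 3.4
```

```bash
python3 -c "
from h import *
rep()"
```

```text
t 10.3 chest [-60.3 -77.3] z above lid 1.1 F chest [ 1.6 -4.7] 5.2 w 0.019734108307892836 yaw ty -14.455572112814155
```

Call:
step_arm([
  [0.3,0,0,0,2],
  [0.3,0,0,0,2],
  [0.3,0,0,0,2],
  [0,0,0,0,2],
])

```text
t: 10.8
tcp_pos: [0.4809, -0.0697, 0.1161]
ee_rot: [2.481, 1.922, 0.0]
wrist_force: [1.3, -4.1, 6.8]
gripper_width: 0.0202
finger_force: 3.6
```

Call:
step_arm([
  [0.2,0,0,0,2],
  [0.2,0,0,0,2],
  [0,0,0,0,2],
])

```text
t: 11.18
tcp_pos: [0.4819, -0.0659, 0.1161]
ee_rot: [2.481, 1.922, -0.0]
wrist_force: [-0.6, -4.7, 5.5]
gripper_width: 0.0198
finger_force: 3.8
```

```bash
python3 -c "
from h import *
rep()"
```

```text
t 11.175 chest [-60.3 -64.5] z above lid 1.1 F chest [ 0.6 -4.7] 5.5 w 0.01980730821482895 yaw ty -14.461163052931122
```

Still moving freely, so I'll continue in 2 mm steps until the stop.

Call:
step_arm([
  [0.2,0,0,0,2],
  [0,0,0,0,2],
])

```text
t: 11.42
tcp_pos: [0.4823, -0.0642, 0.1162]
ee_rot: [2.481, 1.922, -0.001]
wrist_force: [-0.4, -6.9, 7.0]
gripper_width: 0.02
finger_force: 5.3
```

Call:
step_arm([
  [0.2,0,0,0,2],
  [0,0,0,0,2],
])

```text
t: 11.68
tcp_pos: [0.4825, -0.0639, 0.1162]
ee_rot: [2.48, 1.921, -0.005]
wrist_force: [-4.8, -16.5, 6.3]
gripper_width: 0.0202
finger_force: 10.4
```

Call:
step_arm([
  [0.2,0,0,0,2],
  [0,0,0,0,2],
])

```text
t: 11.92
tcp_pos: [0.4826, -0.0637, 0.1163]
ee_rot: [2.479, 1.919, -0.009]
wrist_force: [-8.5, -27.8, 8.0]
gripper_width: 0.0198
finger_force: 15.6
```

The stop is reached where expected (chest y ≈ -62.5 mm) and the force is rising. I'll ease the push slightly, then lift straight up.

Call:
step_arm([
  [-0.3,0,0,0,2],
  [0,0,-0.2,0,2],
  [0,0,-0.2,0,2],
  [0,0,-0.3,0,2],
  [0,0,-0.4,0,2],
  [0,0,0,0,2],
])

```text
t: 12.68
tcp_pos: [0.4813, -0.0638, 0.1257]
ee_rot: [2.483, 1.922, -0.006]
wrist_force: [-1.4, -12.6, -4.3]
gripper_width: 0.0198
finger_force: 6.4
```

Call:
step_arm([
  [-0.4,0,0,0,2],
  [0,0,-1,0,2],
  [0,0,-2,0,2],
  [0,0,-2,0,2],
  [0,0,-2,0,2],
  [0,0,-2,0,2],
  [0,0,-2,0,2],
  [0,0,0,0,2],
])

```text
t: 13.68
tcp_pos: [0.4815, -0.0657, 0.238]
ee_rot: [2.481, 1.923, 0.003]
wrist_force: [0.1, 0.7, 0.5]
gripper_width: 0.0199
finger_force: 0.0
```

Call:
step_arm([
  [0,-3,-2,0,2],
  [0,-4,-2,0,2],
  [0,-4,0,0,2],
  [0,-3,0,0,2],
  [0,0,0,0,2],
])

```text
t: 14.3
tcp_pos: [0.3445, -0.0303, 0.2764]
ee_rot: [2.483, 1.924, 0.001]
wrist_force: [0.4, 0.4, 0.3]
gripper_width: 0.0201
finger_force: 0.0
```

```bash
python3 -c "
from h import *
rep()
save('side','pics/s6.png',(220,155,360,290),4.4)"
```

```text
t 14.3 chest [-202.2  -64.4] z above lid 161.4 F chest [0.3 0.5] 0.3 w 0.02011543173062528 yaw ty -14.473656350701814
```

View pics/s6.png

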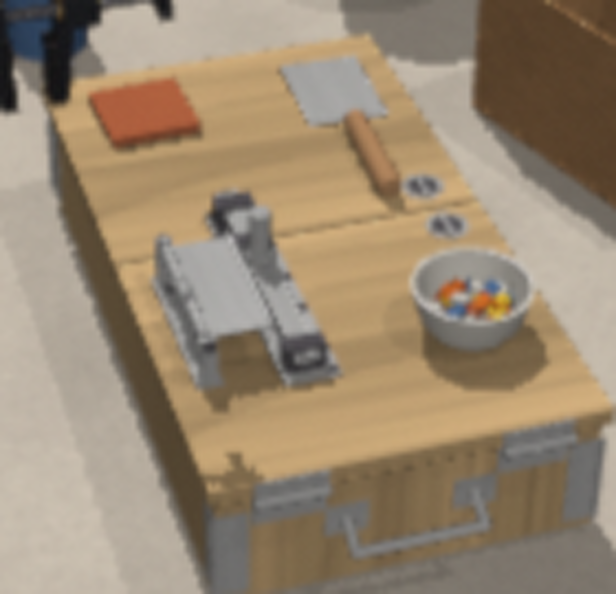

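The knob is now at (260,213), the bolt's tail is flush with the rear guide, its front end is through the keep, and the flap is up again. Nothing else has moved, and the hand is clear.

```bash
python3 -c "
from h import *
print(Rc.T@(onz('side',*un(260,212,(220,155)),.174)[:2]-c0)*1000)
print(job.sign_off())"
```

```text
[-45.16026718 -47.34569442]
the job is handed in; nothing more can be done
None
```

The chest is bolted and the job is handed in: the bolt hit its stop at the home position, the catch sprang back up, and the hand ended clear with nothing else moved (about 14 s used).

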